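Start and run down the clamp nut of a tube mixer

TASK

Clamp the sample tubes in the mixer: fetch the brass flange nut and set it level on the mixer's threaded post, flange down. Start its thread the careful way, turning it backwards (anticlockwise from above) under light pressure until it rides up and drops in, then run it down clockwise until the clear clamp plate is pressed fully down onto the tube caps, and let go. Never force or overtighten the nut, and leave the other things on the bench alone.

Things in the scene. Friction and masses are not known exactly. Their poses are not given: they have to be found in the camera images.
- nut: Loose brass hexagon nut with a round flange, flange down, 34 mm tall, about 0.2 kg. Hexagon 46 mm across flats from 5 mm up to the top, flange 62 mm across and 5 mm thick, 39 mm through bore with four thread ridges in its lowest 10 mm. Origin: centre of the underside, z up. Two flats face along its x axis, the others 60 and 120 degrees round. Where its threads begin is not known.
- mixer: White tube mixer, fixed to the bench: housing 170 x 150 x 53 mm, dark control panel on its -x side, on top a round blue tube block 124 mm across (top 85 mm up). Origin: centre of the underside; the fixed steel post stands upright on its z axis.
- post_axis (a point): On the post's axis where its thread begins, 110.5 mm above the bench. Right-hand quick thread, 36 mm outside, four starts 90 degrees apart at an angle that is not known and differs each time; 20 mm of travel a turn (3.2 mm a radian), about 0.9 mm axial and 1 mm radial play; it holds by friction when let go.
- post_tip (a point): Top of the post's plain nose (31 mm thick, tapered end), 7.5 mm above post_axis. Set on the post, the nut's underside rests 2 to 7 mm below post_axis; turned anticlockwise it climbs to the lip at 2.3 mm below, then drops about 4.5 mm at once (at the latest after a quarter turn). From there it screws down clockwise.
- clamp_plate (a joint): Travel of the clear round clamp plate (116 mm across, 5 mm thick) in m: 0 = up on its spring, 0.003 = pressed down to its stop on the tube caps; spring 2.5 N at first, 10 N at the stop. The nut turns almost freely until its flange meets the plate about 4 mm after the drop, then takes 0.1 to 0.2 N m, rising steeply at the stop 2.2 to 2.6 rad after the drop: 0.2 is snug, 0.3 too tight.
- plate_top (a point): Centre of the clamp plate's upper face, on the post's axis; at the start 11 mm below post_axis (99.5 mm above the bench).
- objective_case: A bystander: black storage tube with a grey lid, 37 mm across and 62 mm tall, upright; origin at the centre of its underside.
- oil_bottle: A bystander: brown dropper bottle, 28 mm across and 82 mm tall, upright; origin at the centre of its underside.
- vial_0: A bystander: small vial with a blue cap, 26 mm across and 55 mm tall, upright; origin at the centre of its underside.
- tape_roll: A bystander: roll of beige tape lying flat, 104 mm across and 25 mm tall; origin at the centre of its underside.
Things that resemble listed ones, but are neither listed nor needed, are in the scene too. Of the things that look like the nut, take the one that is farthest to the robot's left at the start.

How it is judged (in metres and radians):
On the way, in this order (a step that is already met when the one before it is completed fails the run):
1. the nut stands level on the post and has been turned back up to the lip of the thread, in contact (z of nut in the frame of post_axis between -0.0043 and -0.0015 m and horizontal distance between nut and post_axis below 0.003 m and angle between nut's own z axis and vertical below 0.08 rad and contact force between nut and mixer above 0.5 N), for 0.2 s.
2. the nut has dropped into the thread (z of nut in the frame of post_axis below -0.0058 m and horizontal distance between nut and post_axis below 0.003 m and angle between nut's own z axis and vertical below 0.08 rad), for 0.1 s.
At the end, for the whole second after the job is handed in: The clamp plate is pressed down (at least 2.4 of its 3 mm) by the nut, which sits on the post within 3 mm of its axis, level within 0.06 rad, at rest and released (value of joint clamp_plate above 0.0024 m and horizontal distance between nut and post_axis below 0.003 m and angle between nut's own z axis and vertical below 0.06 rad and linear speed of nut below 0.01 m/s); the robot touches nothing.
It fails at once if the nut is forced or overtightened: the contact forces on it from thread and plate, added up, pass 100 N (contact force between nut and mixer above 100 N).
It fails at once if another thing on the bench is disturbed (distance of any of objective_case, oil_bottle, vial_0, tape_roll from where it was at the start of the episode above 0.02 m).
It also fails if it takes over 64 s, if anything falls off the work surface, if the arm or the gripper's body presses on something with over 40 N, if the wrist force passes 120 N, or if a joint passes its speed limit or range.

ROBOT

A 6-joint arm with a two-finger parallel gripper is mounted at the origin on a cart in front of the work surface, level with it; the furniture and walls round the work are solid. World frame = base frame: x ahead of the robot, y to its left, z up, the work surface at z = 0. Lengths are in mm, angles in rad, forces in N, time in s.
With the tool pointing down it reaches from about 275 to 1000 mm from the base axis. Payload 8.4 kg.
Tool frame: the origin (TCP) lies at the very end of the fingers, on their centre line; the grasp point (between the pads) lies 19 mm behind it; z points along the fingers, y is the direction in which the jaws open and shut (so a half turn about z gives the same grasp; the last joint's range is limited). The gripper opens to 85 mm and grips with 20 to 120 N. Pads are 22 mm wide; open, the fingers measure 114 mm over their backs; the gripper's body (76 mm by 85 mm) begins 54 mm behind the grasp point. The pads swing forward as they close: fully open they stand 13 mm farther back than shut.
Start: joints at [1.288, 0.353, 1.633, -0, 1.155, -0.002], TCP at [173.201, 600.524, 231.281] pointing down, gripper open.
Joint ranges: [-2.63, 2.63], [-0.92, 2.1], [0.06, 2.66], [-1.3, 4.44], [0, 2.69], [-3.02, 3.02]. Speed limits (rad/s): [2.22, 2.22, 2.79, 3.14, 3.14, 3.14].

INTERFACE

Orientations are given as [roll, pitch, yaw] about the fixed x, y, z axes, in that order (R = Rz(yaw) Ry(pitch) Rx(roll)).
In Python, from rig import readout, grab_frame, calibration, r gives the robot as it stands. The module is installed in compiled form; this text tells all that it offers.
- The arm moves only by the tool play_rows, never from a script. Its argument "rows" is a list of rows, each a list of 3 entries, a list of its own where there are three numbers: the closure in counts, from 0 (fully open) to 255 (shut), then the shift along the tool's x, y, z in cm, then the turn, a rotation vector about the tool's x, y, z in rad. In form: [[gripper, [dx, dy, dz], [rx, ry, rz]], ...]. A call has 1 to 12 rows; each row is the pose to reach, as a shift and turn from the pose commanded when the call began, along the tool's axes at that moment; what a row does not reach only later rows make up. A row lasts 1/12 s, in which the tool goes at most 41.7 mm and 7.16 degrees, less where a joint would pass 70% of its speed; a pose out of reach is approached as far as the arm can. A call with a gripper value outside its range is refused whole. The fingers move at their own pace and stop on an object; "squeeze" is the grip in N (left out, the last holds). Time passes only in rows, so rows that repeat a pose let the fingers close. It gives the time, the measured TCP pose, the force and the opening at its end, in the units of the state.
- readout.sense(): the state, without advancing time (a new reading comes with each control period).
- grab_frame(name): name is "side" or "top"; returns (picture, depth): 384x512x3 uint8, red, green, blue; 384x512 float32, mm along the optical axis (not along the pixel's ray), 0 where there is no reading.
- calibration(name): a dict with "vfov" (degrees; the focal length in pixels is half the picture's height over the tangent of half this angle, whatever the lens; pixels are square), "cx", "cy" (the principal point, pixels), "k1" (the pictures are not rectified: a ray, as slopes to the right and down, at radius r is drawn at 1 + k1 r^2 times it, then the intrinsics apply), "cam_to_world" (4x4, takes a point from camera to world coordinates). Camera axes: x right, y down, z forward; pixel columns grow to the right and rows downward; lengths in mm; the calibration is good to about 2 mm. A picture is of the moment at which its call begins. calibration takes no time and is no camera call.
- r.sign_off(): hands the job in, once; it reports no verdict.
The state is a dict: "clock": time; "qpos": joint angles; "qvel": joint speeds; "joint_efforts": joint torques, N m; "eef_pos": TCP position; "tcp_rot": TCP orientation; "contact_force": force on the tool from outside, world axes, zero at the start; "wrist_torque": the same for the moment, N m; "opening": opening from 0.0 (shut) to 1.0 (fully open).
Only numpy, scipy, OpenCV 4.12 (cv2) and the standard library are available. Lean on these libraries where they do the work, as an engineer would, in place of code of your own. Each camera call takes 0.05 s, during which the arm holds its last target.

## Working session

There is one attempt and no reset: what is moved stays moved. The work goes in short steps, Python scripts to look and compute and a tool call to move; the robot and the scene stay as the last step left them, time stands still between calls to the robot, and variables do not carry over. Pictures are saved under pics/ and viewed, and the job is handed in when it is done.

Besides the shell and the picture viewer there is one more tool, called after "Request:" as name([rows], argument=value, ...), one row to a line, values as JSON. play_rows: Moves the arm, as the interface text tells. Its arguments: {"type":"object","properties":{"rows":{"type":"array"},"squeeze":{"type":"number"}},"required":["rows"]}

```bash
mkdir -p pics
cat > h.py <<'E'
import numpy as np,cv2
from rig import readout,grab_frame,calibration,r
def K(c):
    f=192/np.tan(np.radians(c['vfov'])/2); return f
def ray(c,u,v):
    f=K(c); x=(u-c['cx'])/f; y=(v-c['cy'])/f; rd=np.hypot(x,y); rr=rd
    for _ in range(30): rr=rd/(1+c['k1']*rr*rr)
    s=rr/rd if rd>0 else 1
    return np.array([x*s,y*s,1.])
def px2w(c,u,v,d):
    T=np.array(c['cam_to_world']); return T[:3,:3]@(ray(c,u,v)*d)+T[:3,3]
def atz(c,u,v,z):
    T=np.array(c['cam_to_world']); k=T[:3,:3]@ray(c,u,v); return T[:3,3]+k*(z-T[2,3])/k[2]
def w2px(c,p):
    T=np.array(c['cam_to_world']); q=T[:3,:3].T@(np.array(p)-T[:3,3]); x,y=q[0]/q[2],q[1]/q[2]
    s=1+c['k1']*(x*x+y*y); f=K(c); return np.array([x*s*f+c['cx'],y*s*f+c['cy']])
def snap(n,tag):
    im,d=grab_frame(n); cv2.imwrite(f'pics/{tag}.png',cv2.cvtColor(im,cv2.COLOR_RGB2BGR)); np.save(f'pics/{tag}.npy',d); return im,d
def crop(tag,u0,v0,u1,v1,s,out):
    im=cv2.imread(f'pics/{tag}.png')[v0:v1,u0:u1]; cv2.imwrite(f'pics/{out}.png',cv2.resize(im,None,fx=s,fy=s,interpolation=cv2.INTER_CUBIC))
E
python3 - <<'E'
from h import *
for n in ('side','top'):
    snap(n,n+'0'); c=calibration(n); print(n,c)
print(readout.sense())
E
```

```text
side {'vfov': 56.52874376580163, 'cx': 253.449992277364, 'cy': 194.25576332877407, 'k1': -0.07415635522020178, 'cam_to_world': array([[ 5.81042067e-01, -5.18948453e-01,  6.26963013e-01,
         4.22792592e+01],
       [-8.13617692e-01, -3.51058441e-01,  4.63448187e-01,
        -3.69129029e+02],
       [-2.04050616e-02, -7.79391092e-01, -6.26205365e-01,
         6.60882961e+02],
       [ 0.00000000e+00,  0.00000000e+00,  0.00000000e+00,
         1.00000000e+00]])}
top {'vfov': 56.042851406666294, 'cx': 260.42676752346534, 'cy': 190.01328831624602, 'k1': 0.002605138869530633, 'cam_to_world': array([[-1.86566677e-02, -9.90037038e-01,  1.39565729e-01,
         4.73929944e+02],
       [-9.99824245e-01,  1.82162346e-02, -4.43261959e-03,
         3.24130283e+01],
       [ 1.84609551e-03, -1.39623897e-01, -9.90202888e-01,
         1.04291487e+03],
       [ 0.00000000e+00,  0.00000000e+00,  0.00000000e+00,
         1.00000000e+00]])}
{'clock': 0.1, 'qpos': array([ 1.28756787e+00,  3.53568672e-01,  1.63405941e+00, -4.40680327e-06,
        1.15517737e+00, -2.38272895e-03]), 'qvel': array([ 0.00113532, -0.0006372 , -0.00201096,  0.0011142 , -0.00048783,
        0.0006356 ]), 'joint_efforts': array([ 1.40225104e-03, -6.06354904e+01, -3.42822611e+01,  1.94039094e-04,
        3.90734334e-03,  1.44709503e-05]), 'eef_pos': array([173.10411894, 600.11381515, 230.64327656]), 'tcp_rot': array([-3.14037985e+00,  1.13968907e-06,  2.86074871e+00]), 'contact_force': array([-0.45876695, -0.57344773, -0.4209785 ]), 'wrist_torque': array([ 0.00323528, -0.01192845, -0.00507645]), 'opening': 0.999460631770073}
```

View pics/side0.png

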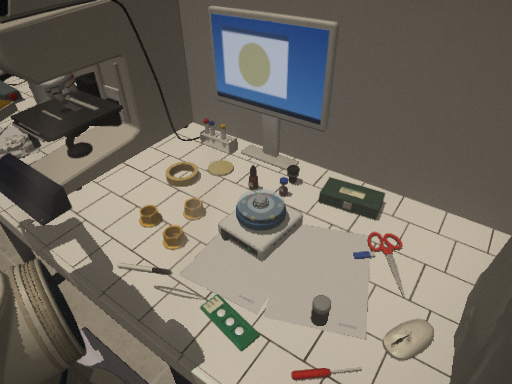

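View pics/top0.png

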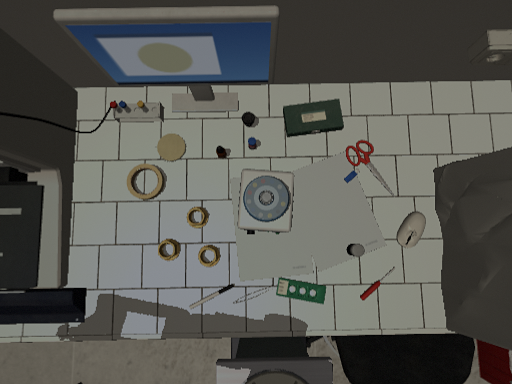

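Nut-like things: top (198,217), (168,250), (209,256), which are side (193,208), (149,215), (174,236). The farthest left (+y) is the one at top (168,250) / side (149,215). I'll crop it to check.

Run:
```python
from h import *
crop('top0',145,195,235,275,8,'c1'); crop('side0',125,185,215,255,8,'c2'); crop('top0',225,160,305,240,8,'c3'); crop('side0',215,180,305,250,8,'c4')
for n,pts in (('top',[(198,217),(168,250),(209,256),(266,198),(60,280),(20,170),(60,200),(40,310),(145,182),(222,153),(252,143),(355,250)]),('side',[(149,213),(193,206),(174,233),(261,200),(130,60),(60,110),(60,190),(100,160)])):
    c=calibration(n); d=np.load(f'pics/{n}0.npy')
    for u,v in pts: print(n,u,v,d[v,u],px2w(c,u,v,d[v,u]).round(0))
```

```text
top 198 217 1041.1931 [546. 209.   1.]
top 168 250 1027.5244 [453. 294.   1.]
top 209 256 1029.5134 [434. 178.  -3.]
top 266 198 932.09326 [583.  14. 117.]
top 60 280 962.4868 [381. 567.  55.]
top 20 170 925.38696 [665. 643. 133.]
top 60 200 973.06323 [593. 569.  75.]
top 40 310 969.667 [301. 626.  37.]
top 145 182 1057.4459 [651. 365.  -2.]
top 222 153 1023.1328 [723. 135.  44.]
top 252 143 1016.32263 [747.  49.  55.]
top 355 250 970.3561 [ 445. -223.   60.]
side 149 213 987.8435 [466. 307.   8.]
side 193 206 1005.84064 [557. 224.   9.]
side 174 233 921.92084 [448. 191.   9.]
side 261 200 849.3754 [578.   5. 118.]
side 130 60 1056.9211 [699. 566. 323.]
side 60 110 1042.2875 [490. 675. 217.]
side 60 190 969.9757 [344. 522.  74.]
side 100 160 1094.0222 [506. 564.  69.]
```

View pics/c1.png

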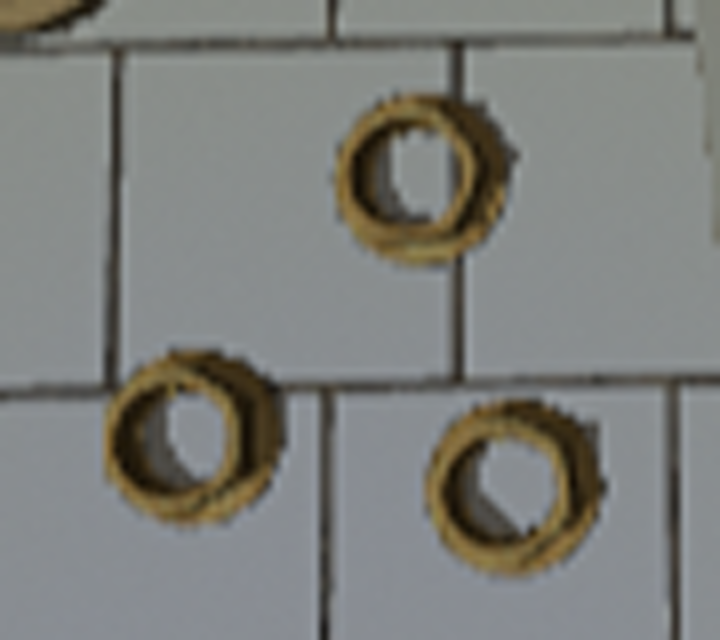

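View pics/c2.png

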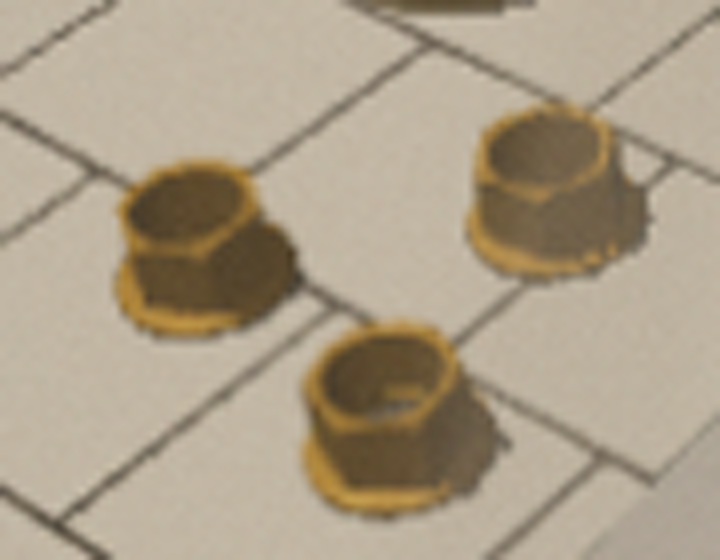

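View pics/c3.png

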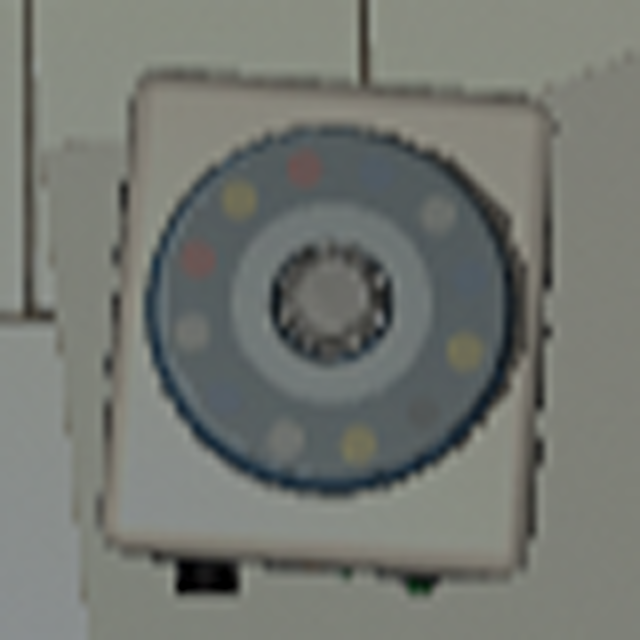

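View pics/c4.png

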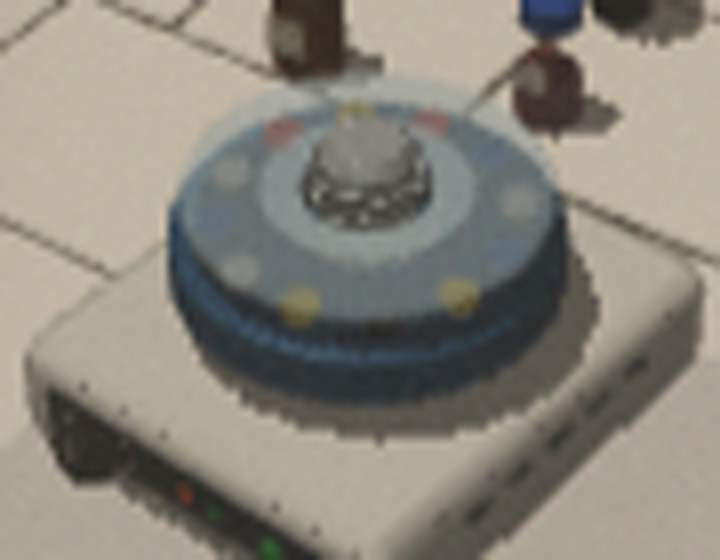

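The crops show brass hexagon nuts standing flange down. The chosen one is top-crop (185,438), side-crop (187,245). Next: fit its pose and the post from both views, and map the obstacle at left.

```bash
cat > fit.py <<'E'
from h import *
from scipy.optimize import minimize
def seg(tag,box):
    im=cv2.imread(f'pics/{tag}.png'); hsv=cv2.cvtColor(im,cv2.COLOR_BGR2HSV).astype(int)
    m=np.zeros(im.shape[:2],np.uint8); u0,v0,u1,v1=box
    s=((hsv[...,1]>110)&(hsv[...,0]>8)&(hsv[...,0]<30))
    m[v0:v1,u0:u1]=s[v0:v1,u0:u1]
    cs,_=cv2.findContours(m,cv2.RETR_EXTERNAL,cv2.CHAIN_APPROX_NONE); k=max(cs,key=cv2.contourArea)
    o=np.zeros_like(m); cv2.drawContours(o,[cv2.convexHull(k)],-1,1,-1); return o
def sil(c,x,y,z,yaw,S=8):
    a=np.linspace(0,2*np.pi,48,endpoint=False); P=[]
    for h in(0,5): P+= [(x+31*np.cos(t),y+31*np.sin(t),z+h) for t in a]
    R=23/np.cos(np.pi/6)
    for h in (5,34): P+=[(x+R*np.cos(yaw+np.pi/6+k*np.pi/3),y+R*np.sin(yaw+np.pi/6+k*np.pi/3),z+h) for k in range(6)]
    return np.array([w2px(c,p) for p in P])
def render(c,x,y,z,yaw,box,S=8):
    u0,v0,u1,v1=box; p=sil(c,x,y,z,yaw); q=((p+0.5-[u0,v0])*S).astype(np.float32)
    im=np.zeros(((v1-v0)*S,(u1-u0)*S),np.uint8); cv2.fillConvexPoly(im,cv2.convexHull(np.round(q).astype(np.int32))[:,0],1)
    return cv2.resize(im.astype(np.float32),(u1-u0,v1-v0),interpolation=cv2.INTER_AREA)
E
python3 - <<'E'
from fit import *
B={'top':(150,232,188,268),'side':(132,198,167,232)}
C={n:calibration(n) for n in B}; M={n:seg(n+'0',B[n])[B[n][1]:B[n][3],B[n][0]:B[n][2]].astype(float) for n in B}
def cost(p,ns):
    return sum(np.abs(render(C[n],p[0],p[1],p[2],p[3],B[n])-M[n]).sum() for n in ns)
for ns in (['top'],['side'],['top','side']):
    best=None
    for yaw in np.arange(0,60,10):
        f=lambda p:cost((p[0],p[1],p[2] if len(ns)>1 else 0,p[3]/20),ns)
        q=minimize(f,[455,297,0,np.radians(yaw)*20],method='Nelder-Mead',options=dict(initial_simplex=np.array([455,297,0,np.radians(yaw)*20])+np.vstack([np.zeros(4),np.diag([6,6,4,5.])]),xatol=.05,fatol=.05))
        print(ns,yaw,q.x[:3].round(1),np.degrees(q.x[3]/20).round(1)%60,round(q.fun,2))
# obstacles
for n in('top','side'):
    c=C[n];d=np.load(f'pics/{n}0.npy');P=[]
    for v in range(0,384,4):
        for u in range(0,300,4):
            if d[v,u]>0: P.append(px2w(c,u,v,d[v,u]))
    P=np.array(P)
    for y0 in range(300,760,50):
        s=P[(P[:,1]>y0)&(P[:,1]<=y0+50)&(P[:,2]>60)&(P[:,0]>50)]
        if len(s): print(n,y0,len(s),s[:,0].min().round(),s[:,0].max().round(),s[:,2].max().round(), 'xmin z>180:',s[s[:,2]>180][:,0].min(initial=9999).round())
E
```

```text
['top'] 0 [456.1 292.1   2.1] 16.6 30.61
['top'] 10 [456.1 292.2   2.8] 12.1 30.7
['top'] 20 [455.9 292.2   3.1] 20.2 30.67
['top'] 30 [455.8 292.1   3. ] 39.1 31.34
['top'] 40 [456.  292.2   2.4] 54.7 31.45
['top'] 50 [455.8 292.2   2.9] 2.3999999999999986 30.81
['side'] 0 [455.3 292.6   3.1] 16.8 33.39
['side'] 10 [455.7 292.8   3.4] 18.0 32.94
['side'] 20 [455.5 292.4   3.6] 21.4 33.47
['side'] 30 [455.5 292.4   1.9] 35.1 34.34
['side'] 40 [456.2 291.9   1.9] 41.1 36.11
['side'] 50 [454.9 292.    1.7] 16.299999999999997 34.53
['top', 'side'] 0 [ 4.561e+02  2.926e+02 -3.000e-01] 17.3 64.33
['top', 'side'] 10 [455.8 292.7  -0.6] 18.9 64.55
['top', 'side'] 20 [455.9 292.3  -0.9] 30.5 65.02
['top', 'side'] 30 [455.8 292.6  -0.5] 38.9 65.33
['top', 'side'] 40 [455.7 292.6  -0.5] 55.4 70.14
['top', 'side'] 50 [456.  292.7  -1. ] 6.799999999999997 68.42
top 300 139 856.0 962.0 461.0 xmin z>180: 863.0
top 350 102 849.0 961.0 462.0 xmin z>180: 863.0
top 400 21 849.0 961.0 378.0 xmin z>180: 958.0
top 450 67 959.0 962.0 379.0 xmin z>180: 959.0
top 500 185 321.0 963.0 380.0 xmin z>180: 388.0
top 550 851 321.0 962.0 367.0 xmin z>180: 370.0
top 600 202 322.0 962.0 270.0 xmin z>180: 371.0
top 650 19 323.0 659.0 191.0 xmin z>180: 630.0
top 700 3 325.0 346.0 78.0 xmin z>180: 9999.0
side 300 98 851.0 963.0 466.0 xmin z>180: 861.0
side 350 73 848.0 965.0 463.0 xmin z>180: 861.0
side 400 19 849.0 963.0 460.0 xmin z>180: 959.0
side 450 52 954.0 965.0 456.0 xmin z>180: 954.0
side 500 128 313.0 965.0 483.0 xmin z>180: 383.0
side 550 1224 317.0 967.0 546.0 xmin z>180: 354.0
side 600 204 314.0 963.0 507.0 xmin z>180: 357.0
side 650 120 317.0 678.0 377.0 xmin z>180: 371.0
side 700 92 316.0 678.0 297.0 xmin z>180: 371.0
side 750 31 315.0 597.0 218.0 xmin z>180: 370.0
```

Run:
```python
from fit import *
S=12; out=[]
for n,box in (('side',(130,196,170,232)),('top',(150,232,190,268))):
  c=calibration(n); im=cv2.imread(f'pics/{n}0.png')
  for yaw in (5,18,30):
    u0,v0,u1,v1=box; cr=cv2.resize(im[v0:v1,u0:u1],None,fx=S/2,fy=S/2,interpolation=cv2.INTER_CUBIC)
    R=23/np.cos(np.pi/6); a=np.radians(yaw)
    for h in(5,34):
        q=[(w2px(c,(456+R*np.cos(a+np.pi/6+k*np.pi/3),292.4+R*np.sin(a+np.pi/6+k*np.pi/3),h))+.5-[u0,v0])*S/2 for k in range(6)]
        cv2.polylines(cr,[np.int32(np.round(q))],True,(0,0,255) if h==34 else (0,255,0),1)
    q=[(w2px(c,(456+31*np.cos(t),292.4+31*np.sin(t),0))+.5-[u0,v0])*S/2 for t in np.linspace(0,6.28,40)]
    cv2.polylines(cr,[np.int32(np.round(q))],True,(255,0,0),1)
    out.append(cr)
cv2.imwrite('pics/ov1.png',np.vstack([np.hstack(out[:3]),np.hstack(out[3:])]))
c=calibration('side'); 
# post rough
for n,pt,z in(('top',(225+330/8-.5,160+293/8-.5),118),('side',(215+366/8-.5,180+140/8-.5),118)): print(n,atz(calibration(n),*pt,z).round(1))
print(w2px(calibration('top'),(583,14,118)),w2px(calibration('side'),(580,10,118)))
```

```text
top [588.1  14.8 118. ]
side [586.4  13.  118. ]
[266.10962605 198.08049148] [259.75201694 198.850364  ]
```

View pics/ov1.png

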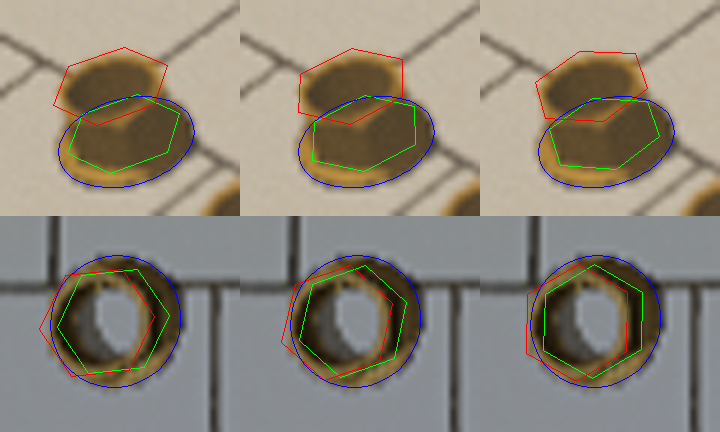

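Run:
```python
from fit import *
im=[]
for n,box in (('side',(134,200,166,230)),('top',(152,234,184,264))):
    u0,v0,u1,v1=box; a=cv2.imread(f'pics/{n}0.png')[v0:v1,u0:u1].astype(float); a=255*(a/255)**0.6
    im.append(cv2.resize(a.clip(0,255).astype(np.uint8),None,fx=12,fy=12,interpolation=cv2.INTER_LANCZOS4))
cv2.imwrite('pics/z1.png',np.hstack(im))
```

```text
(no output)
```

View pics/z1.png

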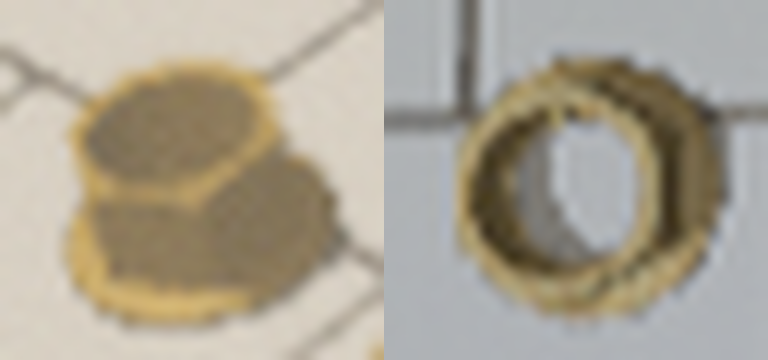

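Run:
```python
from fit import *
from scipy.optimize import least_squares
c=calibration('side')
px=np.array([(200,205),(93,190),(72,135),(255,70),(278,125)])/12-.5+[134,200]
P=np.array([atz(c,u,v,34)[:2] for u,v in px]); print(P.round(1))
cen=P.mean(0)
def f(p,R=26.56):
    a=p[2]+np.arange(6)*np.pi/3; V=np.c_[p[0]+R*np.cos(a),p[1]+R*np.sin(a)]
    return np.concatenate([(V[np.argmin(np.hypot(*(V-q).T))]-q) for q in P])
for a0 in (0,.3,.6,.9):
    s=least_squares(f,[455,292,a0],loss='soft_l1',f_scale=2); print(s.x[:2].round(1),(np.degrees(s.x[2])%60).round(1),round(s.cost,1),f(s.x).round(1))
```

```text
[[440.5 266.1]
 [430.1 289.8]
 [439.8 308.3]
 [479.  290.6]
 [468.8 271.8]]
[454. 290.] 2.7 15.8 [ 1.3  0.3 -2.7 -1.  -0.2  4.1  1.5  0.6 -0.5 -4.2]
[454. 290.] 2.7 15.8 [ 1.3  0.3 -2.7 -1.  -0.2  4.1  1.5  0.6 -0.5 -4.2]
[454. 290.] 2.7 15.8 [ 1.3  0.3 -2.7 -1.  -0.2  4.1  1.5  0.6 -0.5 -4.2]
[454. 290.] 2.7 15.8 [ 1.3  0.3 -2.7 -1.  -0.2  4.1  1.5  0.6 -0.5 -4.2]
```

The side view shows a hexagon corner at z1 (200,205) and flats with normals at about 33° (mod 60). The nut centre is about (455,291). I'll go over it, clear of the microscope.

```bash
cat >> h.py <<'E'
from scipy.spatial.transform import Rotation as Ro
def rel(tgt,yaw=None,cur=None,rot=None):
    s=readout.sense(); p=np.array(cur if cur is not None else s['eef_pos']); R=Ro.from_euler('xyz',rot if rot is not None else s['tcp_rot'])
    d=R.inv().apply(np.array(tgt)-p)/10
    o=[d.round(3)]
    if yaw is not None:
        o.append((R.inv()*Ro.from_euler('xyz',[np.pi,0,yaw])).as_rotvec().round(4))
    return o
E
python3 - <<'E'
from h import *
c=[173.2,600.5,231.3]
print(rel((200,350,230),2.5,c),rel((455,291.2,150),2.1415,c))
E
```

```text
[array([ -9.518, -23.326,   0.158]), array([-1.200e-03,  2.000e-04,  3.607e-01])] [array([-35.649, -21.898,   8.157]), array([-1.200e-03,  4.000e-04,  7.192e-01])]
```

Request:
play_rows([
  [0,[-9.5,-23.3,0],[0,0,0.3]],
  [0,[-9.5,-23.3,0],[0,0,0.3]],
  [0,[-9.5,-23.3,0],[0,0,0.3]],
  [0,[-9.5,-23.3,0],[0,0,0.3]],
  [0,[-9.5,-23.3,0],[0,0,0.3]],
  [0,[-9.5,-23.3,0],[0,0,0.3]],
  [0,[-35.6,-21.9,8.2],[0,0,0.72]],
  [0,[-35.6,-21.9,8.2],[0,0,0.72]],
  [0,[-35.6,-21.9,8.2],[0,0,0.72]],
  [0,[-35.6,-21.9,8.2],[0,0,0.72]],
  [0,[-35.6,-21.9,8.2],[0,0,0.72]],
  [0,[-35.6,-21.9,8.2],[0,0,0.72]],
], squeeze=30)

```text
clock: 1.1
eef_pos: [433.6, 295.7, 155.8]
tcp_rot: [-3.141, -0.0, 2.14]
contact_force: [0.7, 1.3, -0.2]
opening: 0.998
```

Request:
play_rows([
  [0,[0,0,0],[0,0,0]],
  [0,[0,0,0],[0,0,0]],
  [0,[0,0,0],[0,0,0]],
])

```text
clock: 1.35
eef_pos: [431.2, 296.4, 156.1]
tcp_rot: [-3.14, -0.0, 2.14]
contact_force: [0.1, -0.4, -0.2]
opening: 1.001
```

Run:
```python
from h import *
print(readout.sense()['eef_pos'],readout.sense()['tcp_rot'],readout.sense()['qpos'])
snap('top','top1');snap('side','side1')
crop('top1',130,200,230,280,7,'t1');crop('side1',90,150,210,250,6,'s1')
print(rel((455,291.2,12)))
```

```text
[431.1980259  296.43071119 156.11311225] [-3.13984623e+00 -2.16145228e-04  2.13991234e+00] [5.99216549e-01 2.86361706e-01 1.91901862e+00 3.33115879e-04
 9.37951487e-01 2.99030928e-02]
[array([-1.807,  1.721, 14.482])]
```

View pics/t1.png

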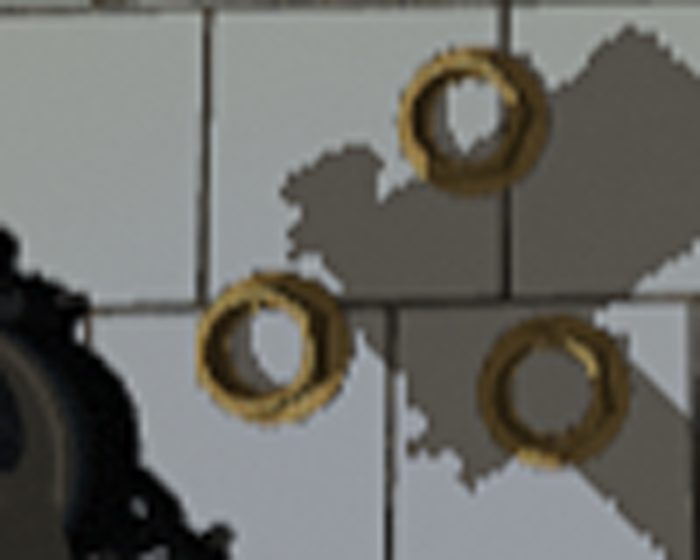

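View pics/s1.png

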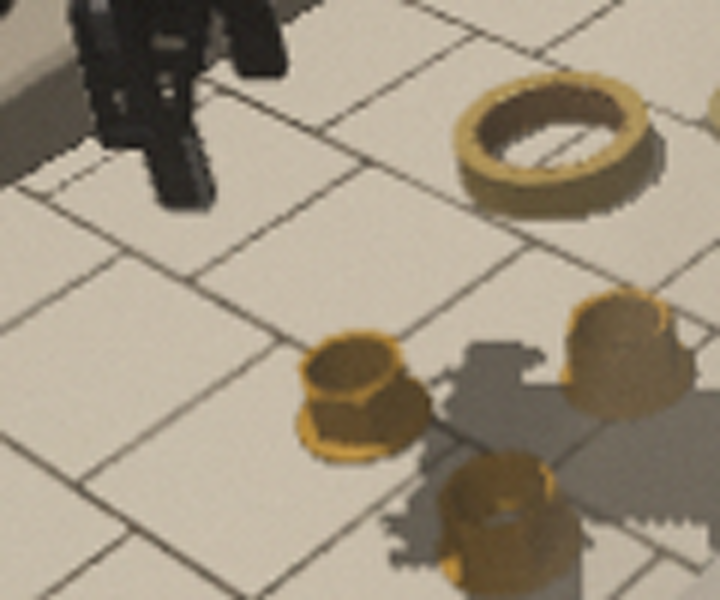

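Run:
```python
from h import *
for n in('top','side'):
    for z in(156,): print(n,w2px(calibration(n),(431,296,z)), w2px(calibration(n),(431+42*.84,296+42*.54,z+13)),w2px(calibration(n),(431-42*.84,296-42*.54,z+13)))
d=np.load('pics/side1.npy');c=calibration('side')
for u,v in((120,183),(134,161)):print(px2w(c,u,v,d[v,u]))
```

```text
top [150.89102477 260.91869403] [140.12000321 246.38802655] [158.4963817  276.21959624]
side [129.15627145 177.25216905] [133.24808538 163.28443437] [122.17243112 183.32597969]
[385.4889137  263.78176281 180.36586146]
[468.73454539 316.51630204 175.31925585]
```

View pics/top1.png

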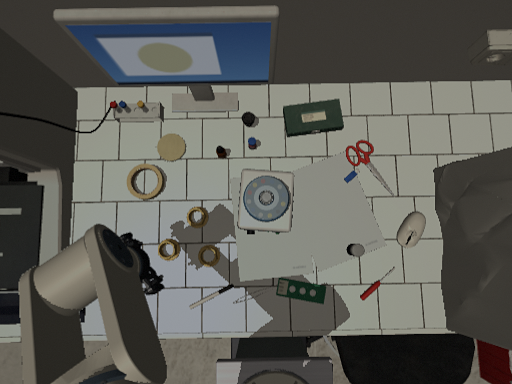

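View pics/side1.png

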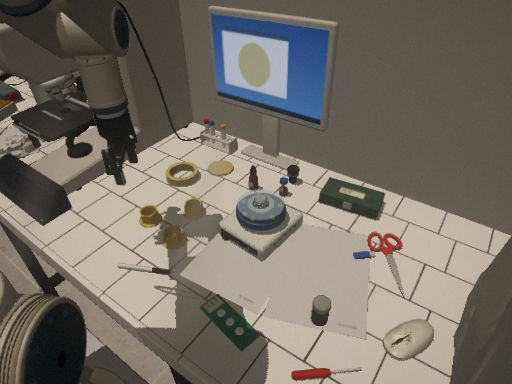

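Request:
play_rows([
  [0,[-1.81,1.72,6],[0,0,0]],
  [0,[-1.81,1.72,10],[0,0,0]],
  [0,[-1.81,1.72,10],[0,0,0]],
  [0,[-1.81,1.72,10],[0,0,0]],
])

```text
clock: 1.78
eef_pos: [453.1, 289.8, 53.3]
tcp_rot: [-3.135, -0.0, 2.142]
contact_force: [-0.7, -1.0, 0.3]
opening: 0.998
```

Run:
```python
from h import *
print(rel((455,291.2,6)))
snap('top','top2');snap('side','side2')
crop('top2',120,200,220,280,7,'t2');crop('side2',90,150,210,250,6,'s2')
```

```text
[array([0.011, 0.262, 4.729])]
```

View pics/s2.png

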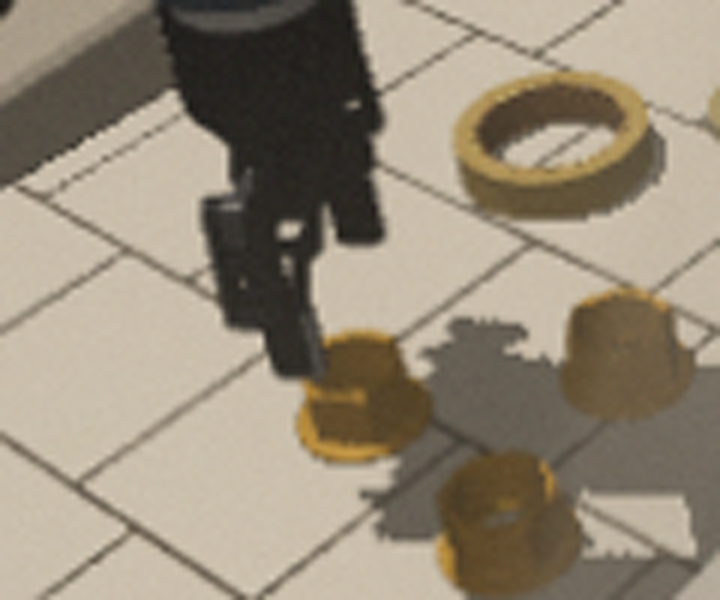

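Request:
play_rows([
  [0,[0,0.26,2.5],[0,0,0]],
  [0,[0,0.26,4.7],[0,0,0]],
  [0,[0,0.26,4.7],[0,0,0]],
  [0,[0,0.26,4.7],[0,0,0]],
])

```text
clock: 2.22
eef_pos: [458.2, 292.8, 11.0]
tcp_rot: [3.141, -0.0, 2.142]
contact_force: [-0.1, 0.0, 0.3]
opening: 0.999
```

Run:
```python
from h import *
print(rel((455,291.2,6)),readout.sense()['eef_pos'],readout.sense()['tcp_rot'])
snap('top','top3');snap('side','side3')
crop('top3',120,200,220,280,7,'t3');crop('side3',90,150,210,250,6,'s3')
```

```text
[array([ 0.034, -0.357,  0.498])] [458.18263397 292.8398036   10.97820493] [ 3.14119752e+00 -1.14211277e-05  2.14155462e+00]
```

View pics/s3.png

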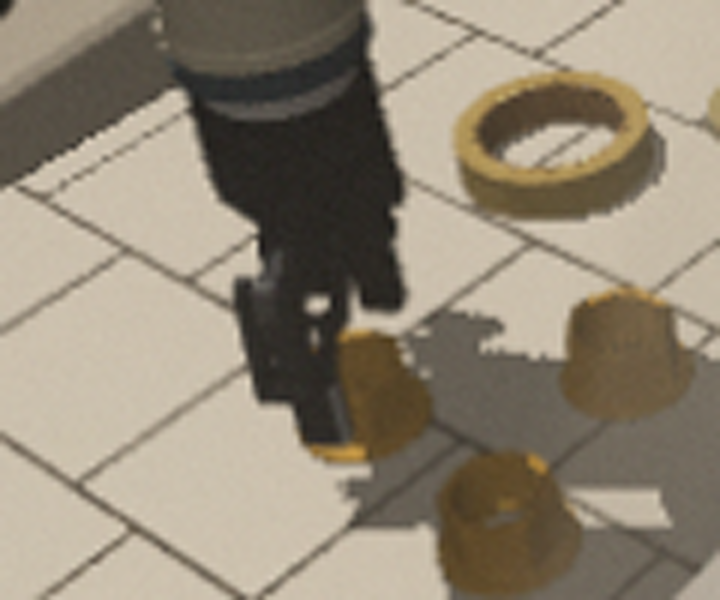

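Request:
play_rows([
  [0,[0.03,-0.35,0.5],[0,0,0]],
  [0,[0.03,-0.35,0.5],[0,0,0]],
  [0,[0.03,-0.35,0.5],[0,0,0]],
  [0,[0.03,-0.35,0.5],[0,0,0]],
])

```text
clock: 2.65
eef_pos: [455.3, 290.7, 5.0]
tcp_rot: [3.141, 0.0, 2.141]
contact_force: [-0.2, 0.4, -0.6]
opening: 1.0
```

Request:
play_rows([
  [255,[0,0,0],[0,0,0]],
  [255,[0,0,0],[0,0,0]],
  [255,[0,0,0],[0,0,0]],
  [255,[0,0,0],[0,0,0]],
  [255,[0,0,0],[0,0,0]],
  [255,[0,0,0],[0,0,0]],
  [255,[0,0,0],[0,0,0]],
  [255,[0,0,0],[0,0,0]],
], squeeze=30)

```text
clock: 3.32
eef_pos: [455.3, 290.7, 4.8]
tcp_rot: [3.141, 0.0, 2.141]
contact_force: [-0.4, -0.7, 5.1]
opening: 0.537
```

Run:
```python
from h import *
print(readout.sense())
snap('top','top4');snap('side','side4')
crop('side4',110,170,190,240,9,'s4')
```

```text
{'clock': 3.3167, 'qpos': array([ 5.65428320e-01,  5.43862574e-01,  1.96261282e+00, -1.81061486e-05,
        6.34956267e-01, -4.43931601e-03]), 'qvel': array([-9.99358025e-05,  1.21130026e-03,  5.45361717e-04, -1.29759631e-03,
        6.26070846e-04, -1.07937252e-03]), 'joint_efforts': array([ 1.96034848e-01, -5.63932335e+01, -1.92221904e+01,  4.71201511e-04,
       -3.87529135e-01, -6.21769577e-02]), 'eef_pos': array([455.3020766 , 290.67835033,   4.81352863]), 'tcp_rot': array([3.14143171e+00, 1.14564513e-05, 2.14067854e+00]), 'contact_force': array([-0.4425443 , -0.65623441,  5.08705513]), 'wrist_torque': array([-0.13846282,  0.18408254, -0.02702788]), 'opening': 0.5371179028196422}
```

View pics/s4.png

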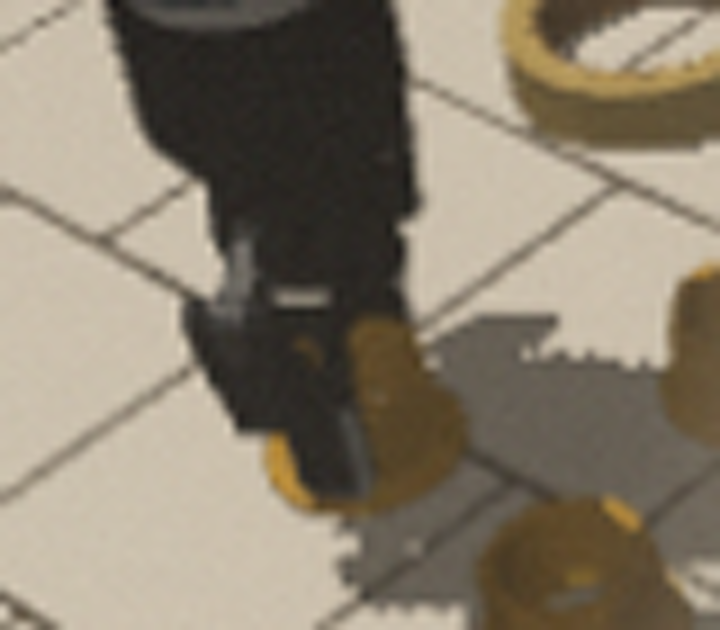

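Request:
play_rows([
  [100,[0,0,0],[0,0,0]],
  [90,[0,0,-0.3],[0,0,0]],
  [90,[0,0,-0.3],[0,0,0]],
  [255,[0,0,-0.3],[0,0,0]],
  [255,[0,0,-0.3],[0,0,0]],
  [255,[0,0,-0.3],[0,0,0]],
  [255,[0,0,-0.3],[0,0,0]],
  [255,[0,0,-0.3],[0,0,0]],
], squeeze=30)

```text
clock: 4.08
eef_pos: [455.3, 290.7, 7.9]
tcp_rot: [3.141, -0.0, 2.141]
contact_force: [-1.0, -1.3, 5.8]
opening: 0.537
```

Run:
```python
from h import *
print(readout.sense())
```

```text
{'clock': 4.0833, 'qpos': array([ 5.65450871e-01,  5.38403779e-01,  1.96190257e+00,  5.62004836e-05,
        6.40969080e-01, -4.43235728e-03]), 'qvel': array([-1.18244232e-03,  3.52289600e-05,  2.00723017e-03,  9.58015135e-04,
       -4.88415554e-04, -9.58983331e-04]), 'joint_efforts': array([ 8.85154679e-02, -5.62188184e+01, -1.93845391e+01, -4.93332592e-02,
       -4.04383102e-01, -7.70238088e-02]), 'eef_pos': array([455.3377199 , 290.73339481,   7.93776606]), 'tcp_rot': array([ 3.14127529e+00, -3.22142600e-05,  2.14063452e+00]), 'contact_force': array([-0.99886232, -1.25885569,  5.75031932]), 'wrist_torque': array([-0.12529877,  0.11158064, -0.07524889]), 'opening': 0.5365327077111403}
```

Run:
```python
from h import *
print(rel((456,290,140)),rel((587,14,155),2.495))
```

```text
[array([ -0.097,   0.02 , -13.206])] [array([-30.403,  -3.839, -14.708]), array([ 3.000e-04,  0.000e+00, -3.544e-01])]
```

Request:
play_rows([
  [255,[0,0,-1],[0,0,0]],
  [255,[0,0,-4],[0,0,0]],
  [255,[0,0,-8],[0,0,0]],
  [255,[0,0,-12],[0,0,0]],
  [255,[-4,-0.5,-14.7],[0,0,-0.05]],
  [255,[-8,-1,-14.7],[0,0,-0.1]],
  [255,[-12,-1.5,-14.7],[0,0,-0.15]],
  [255,[-16,-2,-14.7],[0,0,-0.2]],
  [255,[-20,-2.5,-14.7],[0,0,-0.25]],
  [255,[-24,-3,-14.7],[0,0,-0.3]],
  [255,[-28,-3.5,-14.7],[0,0,-0.35]],
  [255,[-30.4,-3.84,-14.7],[0,0,-0.354]],
])

```text
clock: 5.08
eef_pos: [588.1, 10.4, 155.2]
tcp_rot: [-3.141, 0.001, 2.497]
contact_force: [0.3, 0.5, -2.2]
opening: 0.539
```

Request:
play_rows([
  [255,[0,0,0],[0,0,0]],
  [255,[0,0,0],[0,0,0]],
  [255,[0,0,0],[0,0,0]],
])

```text
clock: 5.33
eef_pos: [586.2, 14.2, 154.5]
tcp_rot: [-3.141, -0.001, 2.494]
contact_force: [-0.3, -0.0, -2.5]
opening: 0.537
```

Run:
```python
from h import *
print(readout.sense())
snap('top','top5');snap('side','side5')
crop('side5',210,120,310,220,6,'s5');crop('top5',215,140,315,240,6,'t5')
```

```text
{'clock': 5.3333, 'qpos': array([ 2.14330597e-02,  3.77854961e-01,  1.78611772e+00,  3.68552249e-04,
        9.78675656e-01, -9.02053141e-01]), 'qvel': array([ 2.22994447e-02, -4.21139361e-03,  6.60913804e-03, -9.53329093e-04,
       -3.83584344e-03, -3.02645196e-05]), 'joint_efforts': array([-1.37249675e+00, -5.92143095e+01, -3.14203870e+01, -9.13618645e-02,
       -4.33864945e-02, -3.23685841e-02]), 'eef_pos': array([586.21394629,  14.17145238, 154.50647137]), 'tcp_rot': array([-3.14117788e+00, -1.01778074e-03,  2.49407646e+00]), 'contact_force': array([-0.25369144, -0.02870802, -2.46863205]), 'wrist_torque': array([ 0.04845072, -0.00126646,  0.02029456]), 'opening': 0.5370042659778438}
```

View pics/s5.png

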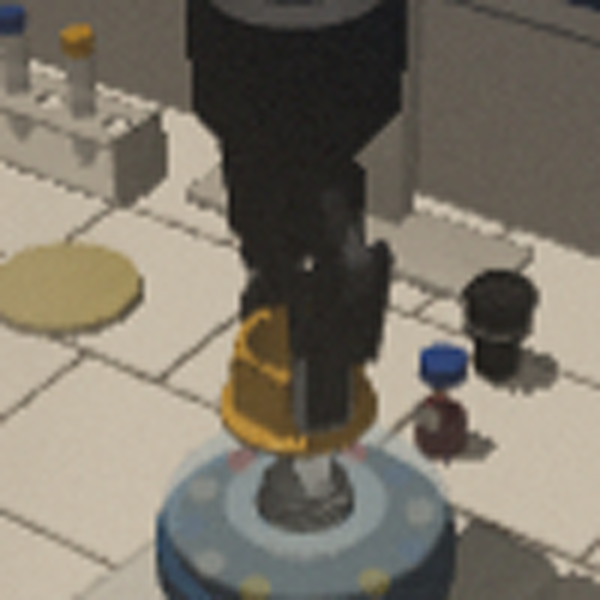

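View pics/t5.png

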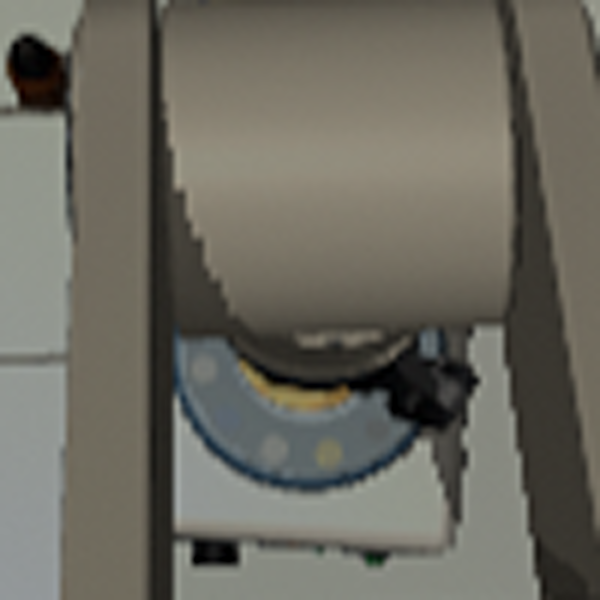

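```bash
cat > ov.py <<'E'
from h import *
def ov(tag,n,box,S,circs,out,g=0.7,draw=True):
    c=calibration(n); u0,v0,u1,v1=box; a=cv2.imread(f'pics/{tag}.png')[v0:v1,u0:u1]; a=(255*(a/255.)**g).astype(np.uint8)
    cr=cv2.resize(a,None,fx=S,fy=S,interpolation=cv2.INTER_CUBIC); raw=cr.copy()
    for (x,y,z,r,col) in circs:
        q=[(w2px(c,(x+r*np.cos(t),y+r*np.sin(t),z))+.5-[u0,v0])*S for t in np.linspace(0,2*np.pi,60)]
        cv2.polylines(cr,[np.int32(np.round(q))],True,col,1)
    cv2.imwrite(f'pics/{out}.png',np.hstack([raw,cr]) )
E
python3 - <<'E'
from ov import *
P=(587.2,13.9)
ci=[(*P,118,14,(0,0,255)),(*P,110.5,18,(0,255,0)),(*P,99.5,18,(0,255,0)),(*P,99.5,58,(255,0,0)),(*P,99.5-5,58,(255,0,255))]
ov('side0','side',(232,184,290,226),8*.8,ci,'p1');ov('top0','top',(240,170,292,226),7,ci,'p2')
N=(586.2,14.2); ci=[(*N,146.6,31,(0,0,255)),(*N,151.6,31,(0,255,0)),(*P,110.5,18,(255,255,0)),(*P,99.5,18,(255,255,0))]
ov('side5','side',(240,166,280,214),9,ci,'p3')
E
```

```text
(no output)
```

View pics/p1.png

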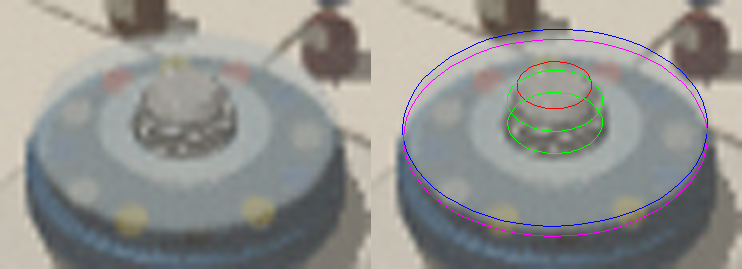

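View pics/p2.png

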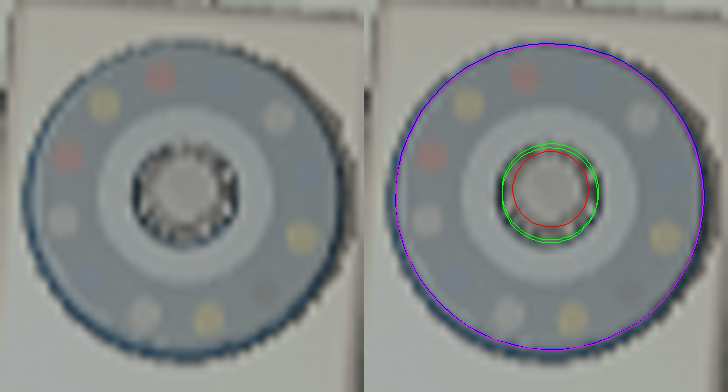

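View pics/p3.png

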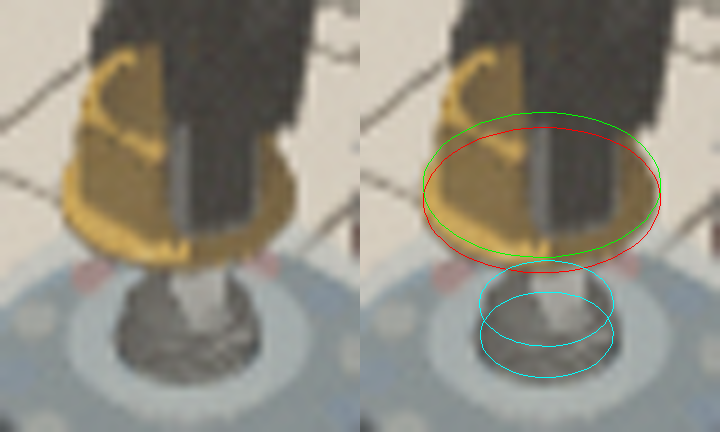

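Run:
```python
from h import *
s=readout.sense(); print(s['eef_pos'],s['tcp_rot'],rel((586.8,13.5,124),2.495))
```

```text
[586.24170516  14.96622758 154.59712938] [-3.14134966e+00 -6.60198872e-04  2.49570615e+00] [array([-0.135, -0.083,  3.06 ]), array([-0.0002, -0.0007,  0.0007])]
```

Run:
```python
from h import *
print(rel((587,14.1,124)))
```

```text
[array([-0.115, -0.023,  3.06 ])]
```

Request:
play_rows([
  [255,[-0.11,-0.02,0.5],[0,0,0]],
  [255,[-0.11,-0.02,1.2],[0,0,0]],
  [255,[-0.11,-0.02,2],[0,0,0]],
  [255,[-0.11,-0.02,2.6],[0,0,0]],
  [255,[-0.11,-0.02,3],[0,0,0]],
  [255,[-0.11,-0.02,3],[0,0,0]],
  [255,[-0.11,-0.02,3],[0,0,0]],
  [255,[-0.11,-0.02,3],[0,0,0]],
])

```text
clock: 6.1
eef_pos: [587.8, 13.2, 124.7]
tcp_rot: [3.141, 0.0, 2.495]
contact_force: [0.6, -0.1, -1.5]
opening: 0.54
```

Run:
```python
from ov import *
print(readout.sense())
snap('side','side6')
N=readout.sense()['eef_pos'][:2]; z=readout.sense()['eef_pos'][2]-7.9
P=(587,14.2); ci=[(*N,z,31,(0,0,255)),(*P,z,31,(0,255,0)),(*P,99.5,58,(255,255,0)),(*P,99.5,18,(255,255,0))]
ov('side6','side',(235,166,287,226),7,ci,'p4')
```

```text
{'clock': 6.1, 'qpos': array([ 1.98447416e-02,  4.17062367e-01,  1.80456849e+00, -9.50308375e-06,
        9.19790542e-01, -9.04125154e-01]), 'qvel': array([-0.00174899, -0.00649075, -0.00217802,  0.0005524 ,  0.00276195,
        0.00058148]), 'joint_efforts': array([ 5.11837041e-02, -6.00898790e+01, -2.90250957e+01,  3.05309535e-03,
        1.57535740e-02,  3.62576357e-04]), 'eef_pos': array([587.84927289,  13.16495283, 124.69082417]), 'tcp_rot': array([3.14149270e+00, 1.39262446e-04, 2.49477197e+00]), 'contact_force': array([ 0.591873  , -0.05268974, -1.4624966 ]), 'wrist_torque': array([-0.03961107, -0.01973338, -0.04077474]), 'opening': 0.540067902554423}
```

View pics/p4.png

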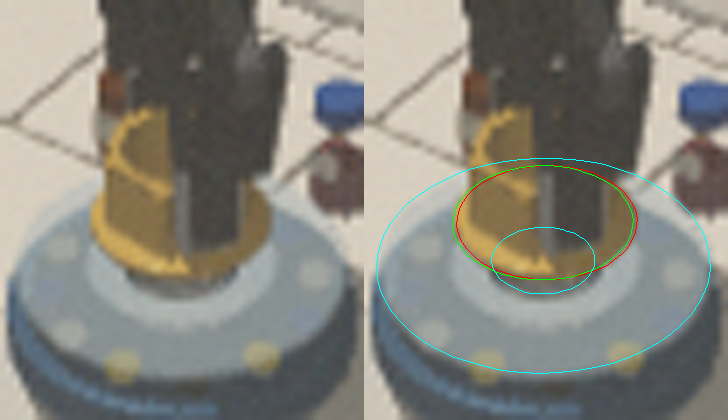

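Run:
```python
from h import *
print(rel((587.2,13.9,119)))
```

```text
[array([0.107, 0.015, 0.586])]
```

Request:
play_rows([
  [255,[0.08,0.01,0.1],[0,0,0]],
  [255,[0.08,0.01,0.2],[0,0,0]],
  [255,[0.08,0.01,0.3],[0,0,0]],
  [255,[0.08,0.01,0.4],[0,0,0]],
  [255,[0.08,0.01,0.4],[0,0,0]],
  [255,[0.08,0.01,0.4],[0,0,0]],
])

```text
clock: 6.65
eef_pos: [587.1, 13.7, 120.5]
tcp_rot: [-3.142, -0.0, 2.495]
contact_force: [-0.2, -0.9, -2.1]
opening: 0.538
```

Request:
play_rows([
  [255,[0,0,0.05],[0,0,0]],
  [255,[0,0,0.1],[0,0,0]],
  [255,[0,0,0.1],[0,0,0]],
  [255,[0,0,0.1],[0,0,0]],
])

```text
clock: 6.98
eef_pos: [587.1, 13.7, 119.5]
tcp_rot: [-3.142, -0.0, 2.495]
contact_force: [0.4, -0.1, -1.8]
opening: 0.536
```

Request:
play_rows([
  [255,[0,0,0.05],[0,0,0]],
  [255,[0,0,0.1],[0,0,0]],
  [255,[0,0,0.15],[0,0,0]],
  [255,[0,0,0.2],[0,0,0]],
  [255,[0,0,0.2],[0,0,0]],
  [255,[0,0,0.2],[0,0,0]],
])

```text
clock: 7.48
eef_pos: [587.1, 13.7, 117.6]
tcp_rot: [-3.142, -0.0, 2.495]
contact_force: [0.1, 0.4, -1.4]
opening: 0.537
```

Request:
play_rows([
  [255,[0,0,0.05],[0,0,0]],
  [255,[0,0,0.1],[0,0,0]],
  [255,[0,0,0.1],[0,0,0]],
  [255,[0,0,0.1],[0,0,0]],
])

```text
clock: 7.82
eef_pos: [587.1, 13.7, 116.6]
tcp_rot: [-3.142, -0.0, 2.495]
contact_force: [-0.4, -0.0, -1.4]
opening: 0.535
```

Request:
play_rows([
  [255,[0,0,0.05],[0,0,0]],
  [255,[0,0,0.1],[0,0,0]],
  [255,[0,0,0.1],[0,0,0]],
])

```text
clock: 8.07
eef_pos: [587.1, 13.7, 115.6]
tcp_rot: [3.142, 0.0, 2.495]
contact_force: [-0.2, 0.4, -0.3]
opening: 0.538
```

Request:
play_rows([
  [255,[0,0,0.05],[0,0,0]],
  [255,[0,0,0.1],[0,0,0]],
  [255,[0,0,0.1],[0,0,0]],
])

```text
clock: 8.32
eef_pos: [587.3, 13.7, 115.0]
tcp_rot: [3.141, 0.0, 2.495]
contact_force: [-2.0, 0.2, 3.9]
opening: 0.534
```

Request:
play_rows([
  [255,[0,0,0],[0,0,-0.05]],
  [255,[0,0,-0.02],[0,0,-0.1]],
  [255,[0,0,-0.03],[0,0,-0.1]],
])

```text
clock: 8.57
eef_pos: [587.4, 13.6, 115.2]
tcp_rot: [3.141, 0.001, 2.597]
contact_force: [-0.3, 0.5, 2.6]
opening: 0.533
```

Request:
play_rows([
  [255,[0,0,-0.01],[0,0,-0.05]],
  [255,[0,0,-0.03],[0,0,-0.1]],
  [255,[0,0,-0.03],[0,0,-0.1]],
])

```text
clock: 8.82
eef_pos: [586.9, 13.7, 115.1]
tcp_rot: [-3.141, -0.0, 2.695]
contact_force: [-0.4, -0.0, -0.3]
opening: 0.534
```

Request:
play_rows([
  [255,[0,0,0.05],[0,0,0]],
  [255,[0,0,0.05],[0,0,0]],
])

```text
clock: 8.98
eef_pos: [587.1, 13.7, 114.7]
tcp_rot: [-3.142, 0.0, 2.693]
contact_force: [-0.1, 0.3, 1.1]
opening: 0.539
```

Run:
```python
from h import *
s=readout.sense();print(s['eef_pos'],s['contact_force'],s['wrist_torque'])
```

```text
[587.11360344  13.69228892 114.68449842] [-0.14985701  0.25632267  1.11300238] [-0.18414553  0.17218803  0.02006391]
```

Request:
play_rows([
  [255,[0,0,0],[0,0,-0.05]],
  [255,[0,0,0],[0,0,-0.1]],
  [255,[0,0,0],[0,0,-0.1]],
])

```text
clock: 9.23
eef_pos: [587.1, 13.8, 114.4]
tcp_rot: [3.142, -0.0, 2.795]
contact_force: [0.9, 0.4, -2.3]
opening: 0.536
```

Run:
```python
from ov import *
s=readout.sense();print(s['eef_pos'],s['contact_force'],s['wrist_torque'])
snap('side','side7')
N=s['eef_pos'][:2]; z=s['eef_pos'][2]-7.9
ci=[(*N,z,31,(0,0,255)),(*N,z+5,31,(0,255,0))]
ov('side7','side',(240,170,280,215),9,ci,'p5')
```

```text
[587.09196065  13.7544855  114.4375394 ] [ 0.86527343  0.43972388 -2.31857192] [-0.00835832 -0.07942627  0.00954038]
```

View pics/p5.png

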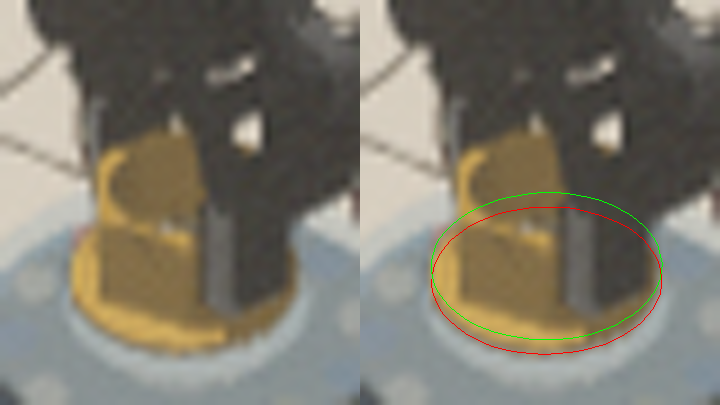

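Request:
play_rows([
  [255,[0,0,0.05],[0,0,0]],
  [255,[0,0,0.1],[0,0,0]],
  [255,[0,0,0.1],[0,0,0]],
])

```text
clock: 9.53
eef_pos: [587.1, 13.8, 113.5]
tcp_rot: [3.142, -0.0, 2.794]
contact_force: [1.0, -0.1, -3.2]
opening: 0.539
```

Request:
play_rows([
  [255,[0,0,0.05],[0,0,0]],
  [255,[0,0,0.1],[0,0,0]],
  [255,[0,0,0.1],[0,0,0]],
])

```text
clock: 9.78
eef_pos: [587.1, 13.7, 112.6]
tcp_rot: [-3.142, -0.0, 2.795]
contact_force: [1.0, 0.6, -1.9]
opening: 0.535
```

Request:
play_rows([
  [255,[0,0,0.05],[0,0,0]],
  [255,[0,0,0.1],[0,0,0]],
  [255,[0,0,0.1],[0,0,0]],
])

```text
clock: 10.03
eef_pos: [587.1, 13.7, 111.7]
tcp_rot: [3.142, 0.0, 2.795]
contact_force: [0.1, 0.8, -0.9]
opening: 0.536
```

Request:
play_rows([
  [255,[0,0,0.05],[0,0,0]],
  [255,[0,0,0.1],[0,0,0]],
  [255,[0,0,0.1],[0,0,0]],
])

```text
clock: 10.28
eef_pos: [587.1, 13.7, 111.4]
tcp_rot: [3.141, 0.0, 2.795]
contact_force: [-2.9, 0.1, 5.8]
opening: 0.538
```

Request:
play_rows([
  [255,[0,0,-0.09],[0,0,0]],
  [255,[0,0,-0.07],[0,0,0.1]],
  [255,[0,0,-0.04],[0,0,0.2]],
  [255,[0,0,-0.01],[0,0,0.3]],
  [255,[0,0,0.03],[0,0,0.4]],
  [255,[0,0,0.03],[0,0,0.4]],
])

```text
clock: 10.78
eef_pos: [587.2, 13.7, 110.3]
tcp_rot: [3.141, 0.0, 2.39]
contact_force: [1.6, -0.8, -0.9]
opening: 0.538
```

Run:
```python
from ov import *
s=readout.sense();print(s['eef_pos'],s['contact_force'],s['wrist_torque'])
```

```text
[587.19685606  13.70697553 110.33369814] [ 1.55005525 -0.8230798  -0.94775619] [-0.1395514  -0.13159331 -0.07602552]
```

Request:
play_rows([
  [255,[0,0,0.03],[0,0,0.1]],
  [255,[0,0,0.064],[0,0,0.2]],
  [255,[0,0,0.096],[0,0,0.3]],
  [255,[0,0,0.128],[0,0,0.4]],
  [255,[0,0,0.128],[0,0,0.4]],
])

```text
clock: 11.2
eef_pos: [587.1, 13.7, 109.1]
tcp_rot: [3.142, 0.0, 1.994]
contact_force: [0.5, -0.7, -1.1]
opening: 0.538
```

Run:
```python
from ov import *
s=readout.sense();print(s['eef_pos'],s['contact_force'],s['wrist_torque'])
```

```text
[587.14874024  13.70281867 109.07273253] [ 0.49547351 -0.7382266  -1.14466079] [-0.19620655 -0.10227976  0.04087141]
```

Request:
play_rows([
  [255,[0,0,0.03],[0,0,0.1]],
  [255,[0,0,0.064],[0,0,0.2]],
  [255,[0,0,0.096],[0,0,0.3]],
  [255,[0,0,0.128],[0,0,0.4]],
  [255,[0,0,0.128],[0,0,0.4]],
])

```text
clock: 11.62
eef_pos: [587.1, 13.7, 107.8]
tcp_rot: [-3.142, 0.0, 1.596]
contact_force: [0.9, -0.5, -0.6]
opening: 0.54
```

Run:
```python
from ov import *
s=readout.sense();print(s['eef_pos'],s['contact_force'],s['wrist_torque'])
```

```text
[587.0899137   13.68194835 107.78682088] [ 0.88063931 -0.50093367 -0.60653368] [-0.19711674 -0.02911075  0.00651988]
```

Request:
play_rows([
  [255,[0,0,0.03],[0,0,0.1]],
  [255,[0,0,0.064],[0,0,0.2]],
  [255,[0,0,0.096],[0,0,0.3]],
  [255,[0,0,0.096],[0,0,0.3]],
])

```text
clock: 11.95
eef_pos: [587.2, 13.7, 107.0]
tcp_rot: [3.141, -0.0, 1.297]
contact_force: [0.7, -0.9, 1.7]
opening: 0.536
```

Run:
```python
from ov import *
s=readout.sense();print(s['eef_pos'],s['contact_force'],s['wrist_torque'])
```

```text
[587.23647124  13.71126893 107.04544679] [ 0.66902374 -0.91749923  1.7092999 ] [ 0.00799297  0.05083738 -0.06840738]
```

Request:
play_rows([
  [255,[0,0,0.03],[0,0,0.1]],
  [255,[0,0,0.064],[0,0,0.2]],
  [255,[0,0,0.096],[0,0,0.3]],
  [255,[0,0,0.096],[0,0,0.3]],
])

```text
clock: 12.28
eef_pos: [587.5, 13.7, 106.3]
tcp_rot: [3.141, -0.0, 0.998]
contact_force: [-0.0, 0.6, 2.8]
opening: 0.538
```

Run:
```python
from ov import *
s=readout.sense();print(s['eef_pos'],s['contact_force'],s['wrist_torque'],s['joint_efforts'][5])
```

```text
[587.45329447  13.70080992 106.30274869] [-0.0455561   0.57727716  2.78831199] [-0.00832503  0.0099003  -0.04667554] 1.7623461037874222
```

Request:
play_rows([
  [255,[0,0,0.03],[0,0,0.1]],
  [255,[0,0,0.064],[0,0,0.2]],
  [255,[0,0,0.064],[0,0,0.2]],
])

```text
clock: 12.53
eef_pos: [587.5, 13.7, 105.7]
tcp_rot: [3.141, -0.001, 0.799]
contact_force: [0.0, -0.8, 3.9]
opening: 0.536
```

Run:
```python
from ov import *
s=readout.sense();print(s['eef_pos'],s['contact_force'],s['wrist_torque'],s['joint_efforts'][5],s['tcp_rot'])
```

```text
[587.51464614  13.69237396 105.73414354] [ 0.01304871 -0.75429372  3.85124821] [ 0.04837836  0.07524485 -0.12454459] 1.7068132013082504 [ 3.14092909e+00 -5.94073099e-04  7.98915533e-01]
```

Request:
play_rows([
  [255,[0,0,0.015],[0,0,0.05]],
  [255,[0,0,0.03],[0,0,0.1]],
  [255,[0,0,0.03],[0,0,0.1]],
])

```text
clock: 12.78
eef_pos: [587.5, 13.7, 105.4]
tcp_rot: [3.141, -0.001, 0.702]
contact_force: [-0.0, -0.1, 5.4]
opening: 0.533
```

Run:
```python
from ov import *
s=readout.sense();print(s['eef_pos'],s['contact_force'],s['wrist_torque'],s['joint_efforts'][5],s['tcp_rot'])
```

```text
[587.50767276  13.69910244 105.41080954] [-0.01001029 -0.12625523  5.42181413] [-0.04001026  0.05007612 -0.05140521] 0.6688384339213371 [ 3.14099985e+00 -6.33401659e-04  7.01689577e-01]
```

Request:
play_rows([
  [255,[0,0,0.015],[0,0,0.05]],
  [255,[0,0,0.03],[0,0,0.1]],
  [255,[0,0,0.03],[0,0,0.1]],
])

```text
clock: 13.03
eef_pos: [587.5, 13.7, 105.1]
tcp_rot: [3.141, -0.001, 0.601]
contact_force: [-0.1, 0.5, 5.3]
opening: 0.536
```

Run:
```python
from ov import *
s=readout.sense();print(s['eef_pos'],s['contact_force'],s['wrist_torque'],s['joint_efforts'][5],s['tcp_rot'])
snap('side','side8')
N=s['eef_pos'][:2]; z=s['eef_pos'][2]-7.9
P=(587,14.2)
ci=[(*N,z,31,(0,0,255)),(*P,99.5,58,(255,255,0)),(*P,96.5,58,(0,255,0))]
ov('side8','side',(235,170,287,226),7,ci,'p8')
```

```text
[587.47909534  13.68008161 105.1240041 ] [-0.06083714  0.46332333  5.28790142] [ 0.00223207  0.13123164 -0.11732968] 0.7336827367544174 [ 3.14108756e+00 -6.76562318e-04  6.01443190e-01]
```

View pics/p8.png

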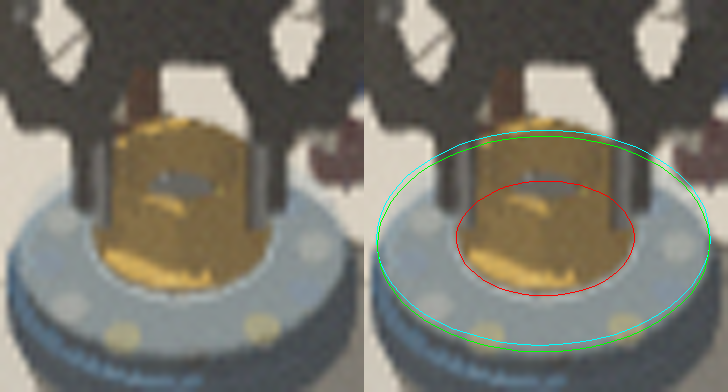

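Request:
play_rows([
  [255,[0,0,0.015],[0,0,0.05]],
  [255,[0,0,0.03],[0,0,0.1]],
  [255,[0,0,0.03],[0,0,0.1]],
])

```text
clock: 13.33
eef_pos: [587.5, 13.7, 104.8]
tcp_rot: [3.141, -0.001, 0.501]
contact_force: [-0.1, 0.2, 5.7]
opening: 0.535
```

```bash
cat > q.py <<'E'
from h import *
s=readout.sense();print(s['eef_pos'].round(2),s['contact_force'].round(1),s['wrist_torque'].round(3),s['joint_efforts'][5].round(3),s['tcp_rot'][2].round(3))
E
python3 q.py
```

```text
[587.48  13.66 104.85] [-0.1  0.2  5.7] [-0.078  0.04  -0.11 ] 0.73 0.501
```

Request:
play_rows([
  [255,[0,0,0],[0,0,0.05]],
  [255,[0,0,0],[0,0,0.05]],
])

```text
clock: 13.5
eef_pos: [587.4, 13.6, 104.7]
tcp_rot: [3.141, -0.0, 0.451]
contact_force: [-1.0, -1.2, 5.4]
opening: 0.538
```

```bash
python3 q.py
```

```text
[587.36  13.6  104.74] [-1.  -1.2  5.4] [-0.17   0.042 -0.116] 0.586 0.451
```

Request:
play_rows([
  [255,[0,0,0.01],[0,0,0.05]],
  [255,[0,0,0.01],[0,0,0.05]],
])

```text
clock: 13.67
eef_pos: [587.3, 13.6, 104.6]
tcp_rot: [3.141, -0.0, 0.401]
contact_force: [-0.1, -1.4, 5.4]
opening: 0.538
```

```bash
python3 q.py
```

```text
[587.29  13.57 104.6 ] [-0.1 -1.4  5.4] [-0.218  0.089 -0.09 ] 0.64 0.401
```

Request:
play_rows([
  [255,[0,0,0.01],[0,0,0.03]],
  [255,[0,0,0.01],[0,0,0.03]],
])

```text
clock: 13.83
eef_pos: [587.3, 13.6, 104.5]
tcp_rot: [3.141, -0.0, 0.372]
contact_force: [0.5, -0.9, 6.2]
opening: 0.532
```

```bash
python3 q.py
```

```text
[587.26  13.58 104.49] [ 0.5 -0.9  6.2] [-0.114  0.136  0.021] 0.454 0.372
```

Request:
play_rows([
  [255,[0,0,0.015],[0,0,0.05]],
  [255,[0,0,0.015],[0,0,0.05]],
  [255,[0,0,0.015],[0,0,0.05]],
])

```text
clock: 14.08
eef_pos: [587.2, 13.5, 104.4]
tcp_rot: [3.141, -0.0, 0.323]
contact_force: [-1.6, -1.9, 6.5]
opening: 0.532
```

```bash
python3 q.py
```

```text
[587.24  13.54 104.44] [-1.6 -1.9  6.5] [-0.262  0.143 -0.104] -0.009 0.323
```

Request:
play_rows([
  [255,[0,0,0],[0,0,0.04]],
  [255,[0,0,0],[0,0,0.04]],
  [255,[0,0,0],[0,0,0.04]],
])

```text
clock: 14.33
eef_pos: [587.1, 13.4, 104.4]
tcp_rot: [3.141, 0.0, 0.283]
contact_force: [-1.4, -2.5, 6.4]
opening: 0.532
```

```bash
python3 q.py
```

```text
[587.07  13.43 104.39] [-1.4 -2.5  6.4] [-0.323  0.334  0.002] 0.132 0.283
```

Request:
play_rows([
  [255,[0,0,0],[0,0,0]],
])

```text
clock: 14.42
eef_pos: [587.1, 13.4, 104.4]
tcp_rot: [3.141, 0.0, 0.283]
contact_force: [-1.9, -1.8, 7.0]
opening: 0.538
```

```bash
python3 q.py
```

```text
[587.06  13.4  104.42] [-1.9 -1.8  7. ] [-0.315  0.271 -0.006] 0.023 0.283
```

Request:
play_rows([
  [255,[0,0,-0.03],[0,0,0]],
  [255,[0,0,-0.06],[0,0,0]],
  [255,[0,0,-0.06],[0,0,0]],
  [255,[0,0,-0.06],[0,0,0]],
])

```text
clock: 14.75
eef_pos: [587.0, 13.4, 104.5]
tcp_rot: [3.141, 0.0, 0.278]
contact_force: [0.4, -3.4, 1.1]
opening: 0.536
```

```bash
python3 q.py
```

```text
[587.04  13.43 104.46] [ 0.4 -3.4  1.1] [-0.595 -0.096  0.304] 0.257 0.278
```

Request:
play_rows([
  [255,[0,0,-0.02],[0,0,0]],
  [255,[0,0,-0.02],[0,0,0]],
])

```text
clock: 14.92
eef_pos: [587.0, 13.5, 104.5]
tcp_rot: [3.141, 0.0, 0.276]
contact_force: [0.8, -4.0, -1.6]
opening: 0.533
```

```bash
python3 q.py
python3 - <<'E'
from ov import *
snap('side','side9')
P=(587,14.2)
ov('side9','side',(235,170,287,226),7,[(*P,99.5,58,(255,255,0)),(*P,96.5,58,(0,255,0)),(*P,96.5,31,(0,0,255))],'p9')
E
```

```text
[586.98  13.46 104.49] [ 0.8 -4.  -1.6] [-0.76  -0.256  0.289] 0.283 0.276
```

View pics/p9.png

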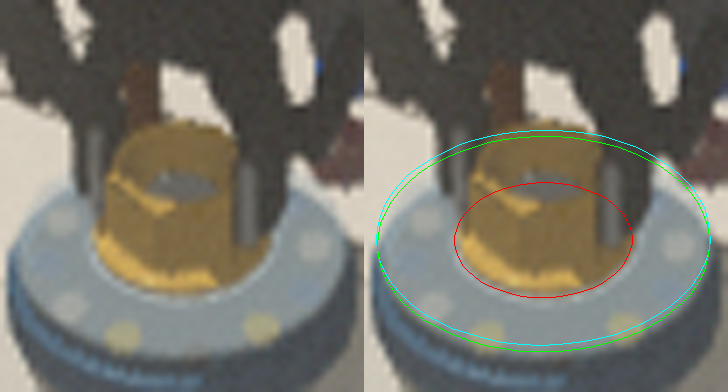

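Request:
play_rows([
  [100,[0,0,0],[0,0,0]],
  [85,[0,0,0],[0,0,0]],
  [70,[0,0,0],[0,0,0]],
  [60,[0,0,0],[0,0,0]],
  [60,[0,0,0],[0,0,0]],
])

```text
clock: 15.38
eef_pos: [587.1, 13.9, 104.9]
tcp_rot: [-3.141, -0.0, 0.275]
contact_force: [-0.5, 0.4, -0.3]
opening: 0.765
```

```bash
python3 q.py
python3 - <<'E'
from ov import *
snap('side','side10')
P=(587,14.2)
ov('side10','side',(235,170,287,226),7,[(*P,99.5,58,(255,255,0)),(*P,96.5,58,(0,255,0)),(*P,96.5,31,(0,0,255))],'p10')
E
```

```text
[587.1   13.94 104.91] [-0.5  0.4 -0.3] [-0.004 -0.026 -0.016] 0.0 0.275
```

View pics/p10.png

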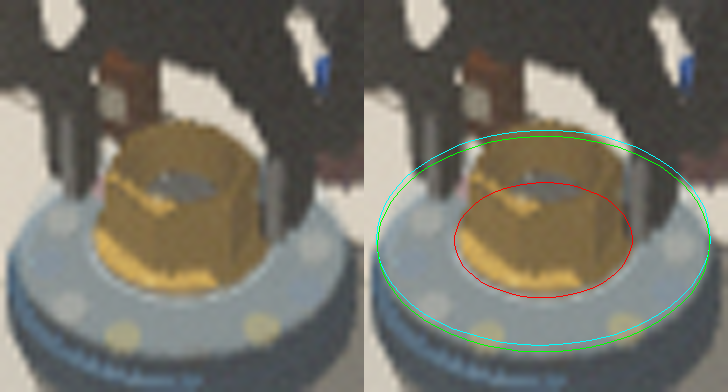

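Run:
```python
from h import *
a=[cv2.imread(f'pics/side{i}.png',0).astype(np.float32) for i in (9,10)]
# nut front patch
for (u0,v0,u1,v1) in ((248,194,268,214),(250,186,266,214)):
    A=a[0][v0:v1,u0:u1]; B=a[1][v0:v1,u0:u1]
    W=np.eye(2,3,dtype=np.float32)
    try: print(cv2.findTransformECC(A,B,W,cv2.MOTION_TRANSLATION))
    except Exception as e: print(e)
```

```text
(0.9614983982180078, array([[1.        , 0.        , 0.34367445],
       [0.        , 1.        , 0.02780832]], dtype=float32))
(0.8960628351141302, array([[1.        , 0.        , 1.2487358 ],
       [0.        , 1.        , 0.17228998]], dtype=float32))
```

Request:
play_rows([
  [0,[0,0,0],[0,0,0]],
  [0,[0,0,0],[0,0,0]],
  [0,[0,0,0],[0,0,0]],
  [0,[0,0,-1],[0,0,0]],
  [0,[0,0,-3],[0,0,0]],
  [0,[0,0,-6],[0,0,0]],
  [0,[0,0,-10],[0,0,0]],
  [0,[0,0,-10],[0,0,0]],
  [0,[0,0,-10],[0,0,0]],
])

```text
clock: 16.18
eef_pos: [588.9, 13.8, 208.2]
tcp_rot: [3.14, -0.006, 0.275]
contact_force: [-0.8, -0.0, -0.6]
opening: 0.998
```

Run:
```python
from ov import *
snap('side','side11')
P=(587,14.2)
ov('side11','side',(235,170,287,226),7,[(*P,96.5,58,(0,255,0)),(*P,96.5,31,(0,0,255)),(*P,130.5,23,(255,0,255))],'p11')
a=[cv2.imread(f'pics/side{i}.png')[175:228,228:294] for i in (0,11)]
cv2.imwrite('pics/cmp.png',np.hstack([cv2.resize(x,None,fx=6,fy=6,interpolation=cv2.INTER_CUBIC) for x in a]))
a=[cv2.imread(f'pics/side{i}.png',0).astype(np.float32) for i in (10,11)]
A,B=[x[194:214,248:268] for x in a]; W=np.eye(2,3,dtype=np.float32); print(cv2.findTransformECC(A,B,W,cv2.MOTION_TRANSLATION))
# depth change of plate ring
d0,d1=np.load('pics/side0.npy'),np.load('pics/side11.npy')
c=calibration('side'); D=[]
for t in np.arange(0,2*np.pi,.02):
    for r in (34,38,42,46,50):
        u,v=np.round(w2px(c,(587+r*np.cos(t),14.2+r*np.sin(t),98))).astype(int)
        D.append((px2w(c,u,v,d0[v,u])[2],px2w(c,u,v,d1[v,u])[2]))
D=np.array(D); print(np.median(D,0),np.median(D[:,1]-D[:,0]))
# nut top height from depth
H=[]
for t in np.arange(0,2*np.pi,.05):
    u,v=np.round(w2px(c,(587+21.5*np.cos(t),14.2+21.5*np.sin(t),130.5))).astype(int); H.append(px2w(c,u,v,d1[v,u])[2])
print(np.percentile(H,[25,50,75]))
```

```text
(0.8556472691332137, array([[ 1.        ,  0.        ,  0.4329909 ],
       [ 0.        ,  1.        , -0.12488113]], dtype=float32))
[98.99089127 96.16544979] -2.5153372712566124
[116.25944094 128.87291779 130.43377005]
```

View pics/cmp.png

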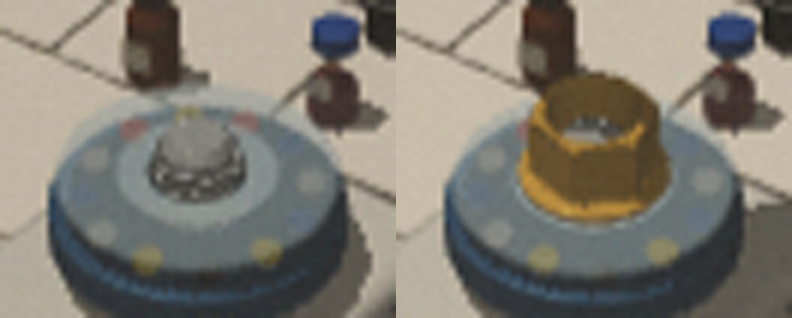

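View pics/p11.png

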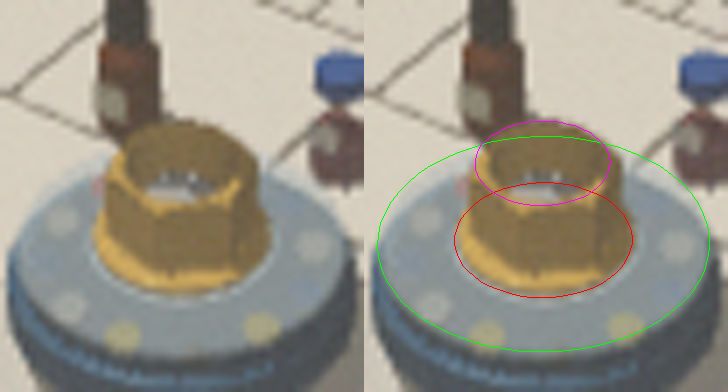

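Run:
```python
from ov import *
for i in range(12,18): snap('side',f'side{i}')
c=calibration('side'); T=np.array(c['cam_to_world'])
uv=set()
for t in np.arange(0,2*np.pi,.01):
    for r in np.arange(35,55,1):
        u,v=np.round(w2px(c,(587+r*np.cos(t),14.2+r*np.sin(t),98))).astype(int); uv.add((u,v))
# front half only (nut hides the back)
uv=[q for q in uv if q[1]>197]
rz=np.array([(T[:3,:3]@ray(c,*q))[2] for q in uv])
def h(i):
    d=np.load(f'pics/side{i}.npy'); return np.array([T[2,3]+d[v,u]*k for (u,v),k in zip(uv,rz)])
b=np.array([h(i) for i in (0,1,2,3,4)]); a=np.array([h(i) for i in range(11,18)])
B=np.median(b,0);A=np.median(a,0); D=A-B
print(len(uv),np.median(B),np.median(A),np.median(D),D.mean(),np.percentile(D,[10,25,75,90]),'per frame',np.median(a-B,1).round(2),np.median(b-A,1).round(2))
```

```text
474 98.9483977599391 95.84067109154802 -3.10554044136029 -3.0574626337571966 [-3.95819755 -3.6067897  -2.65360573 -2.16976745] per frame [-3.21 -3.02 -3.15 -3.   -3.1  -3.06 -3.14] [3.11 3.11 3.12 3.1  3.13]
```

The plate has dropped 3.1 mm (7 frames against 5), the nut is level and the gripper is clear. Handing in.

```bash
python3 q.py; python3 -c "
from rig import r
print(r.sign_off())"
```

```text
[586.48  13.71 203.77] [ 0.3 -0.3  0.3] [-0.024 -0.007 -0.052] -0.0 0.275
the job is handed in; nothing more can be done
None
```

I clamped the tubes with the farthest-left nut and handed the job in at about 16.5 s of the 64 s. The final pictures and depth readings agree that the clamp plate is fully down.

**Starting the thread:** I set the nut on the post, where it touched about 3.1 mm below `post_axis`. It turned back 0.3 rad anticlockwise under about 2–6 N of contact load. Contact then vanished, and came back about 3.5 mm lower, at -6.7 mm.

**Running it down:** I turned it about 2.5 rad clockwise, eased off the downward push so the thread took the load, then opened the gripper and backed off.

**Last checks:**
- **Plate travel:** depth from 7 frames after against 5 before shows the plate about 3.1 mm lower, where the stop is at 3 mm. An earlier single-frame comparison gave 2.5 to 2.8 mm, which I put down to noise.
- **Nut position:** it looks level and centred, and it did not move when released.
- **Gripper:** it is about 100 mm higher and reads no contact force.

**Disagreements and gaps:**
- **Torque:** the wrist reading was noisy, around 0.1 N m or less while tightening. It read about 0.3 N m once the downward push came off, with a side load on the wrist. The nut may therefore be at the upper edge of snug; no force I read came near a limit.
- **Drop height:** the nut seemed to drop from about -3.1 to -3.4 mm rather than the -2.3 mm lip. That is still inside the step 1 window.
- **Bystanders:** I did not re-measure them. The planned path stayed clear of them, and I felt no unexpected contact.

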